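# Wedge up a drive cage on the repair stand

### The job

The drive cage on the repair stand has to be held up a touch at its front so that it can be screwed down level. Clear the way by nesting the small metal cup that stands in front of the cage into the other, identical cup, and let go of it; then lay the grey wedge flat on the bench, push its thin end under the middle of the cage's front edge until the edge has just lifted, about 4 mm, off the stand's rails, and finish there, with the wedge still in the gripper and keeping the cage up. Never lift the edge by more than about a centimetre, keep the gripper off the cage, and leave everything else on the bench where it is.

Things in the scene. Friction and masses are not known exactly. Their poses are not given: they have to be found in the camera images.
- stand: fixed aluminium repair stand. Origin on the bench top, straight below the middle of the cage's front face; x points level from front to back of the cage (the way to push the wedge), z up. Two rails 12 mm high, 35 wide, under the cage's left and right sides leave an open channel between them on the bench, 90 wide and 150 deep behind the origin, for the wedge. Hinge lugs at the back, 50 high.
- cage (a joint): tilt of the drive cage (rad): 0 resting on the rails, growing as its front rises, at most 0.3. Steel box with four black caddies in front, 150 wide, 150 deep, underside 12 and top 88 mm above the bench, about 0.8 kg; falls back by its weight. Hinged across its lower back edge 150 mm behind the front face: the front edge rises 0.146 m per rad (4 mm = 0.027 rad).
- cage_edge (a point): underside of the cage's front edge at its middle, 4 mm behind the front face: 12 mm above the bench when the cage rests on the rails. The edge is a round steel bar 8 mm thick along the whole front.
- wedge_grip (a point): grey plastic wedge, loose, 130 mm long, 34 wide, 0.14 kg, flat on the bench at the start. The point is the centre of its upright grip block (30 long, 34 wide, 48 high, at the thick end), 24 mm above the underside; x points along the wedge to its thin end, z up. The ramp begins 15 mm from the point, 27 mm high, and falls evenly (1 in 4) to the thin end, 115 mm from the point.
- wedge_tip (a point): middle of the wedge's thin end (2 mm high there), on its underside; axes as wedge_grip. Pushed in along the stand's x, the ramp first meets the resting front edge when this point is 44 mm behind the cage's front face (wedge_grip then 71 mm in front of it); from there it lifts the edge 1 mm per 4 mm of push.
- cup_lane_mid (a point): small aluminium cup, loose, open at the top, standing in front of the cage in the wedge's way: 64 mm high, outer diameter 60 at the rim and 39 at the bottom, wall 3, 0.06 kg. The point is on its axis, half-way up (32 above its underside). z up.
- cup_side_mid (a point): identical second cup, loose, standing off to one side; the point likewise. With the first cup fully nested in it, the first one's point is about 21 mm higher than this one's.
- meter: bystander, loose, to be left alone: handheld multimeter, red, 160 x 80 x 35 mm; origin at the centre of its underside
- drive: bystander, loose, to be left alone: bare hard drive, 147 x 100 x 26 mm; origin at the centre of its underside
- mouse: bystander, loose, to be left alone: black computer mouse, 105 x 60 x 34 mm; origin at the centre of its underside
- driver: bystander, loose, to be left alone: screwdriver lying down; origin at the centre of its underside
- screwjar: bystander, loose, to be left alone: small closed clear jar, 48 across, 60 high; origin at the centre of its underside
- tape: bystander, loose, to be left alone: flat black roll of tape, 84 across, 20 high; origin at the centre of its underside
- caddy: bystander, loose, to be left alone: single black drive caddy, 150 x 32 x 20, lying flat; origin at the centre of its underside

How it is judged:
By the outcome, as a careful person would: the job done as asked, in the order asked, and still so for the second after the job is handed in, while the arm keeps its last pose, push and grip.
It also fails if it takes over 64 s, if anything falls off the work surface, if the arm or the gripper's body presses on something with over 40 N, if the wrist force passes 120 N, or if a joint passes its speed limit or range.

### The arm

A 7-joint arm with a two-finger parallel gripper is mounted at the origin on the work surface. World frame = base frame: x ahead of the robot, y to its left, z up, the work surface at z = 0. Lengths are in m, angles in rad, forces in N, time in s.
With the tool pointing down it reaches from about 0.425 to 0.875 m from the base axis. Payload 4.7 kg.
Tool frame: the origin (TCP) lies midway between the tips of the shut fingers; the grasp point (between the pads) lies 19 mm behind it; z points along the fingers, y is the direction in which the jaws open and shut (so a half turn about z gives the same grasp; the last joint's range is limited). The gripper opens to 87 mm and grips with 3 to 60 N. Pads are 19 mm wide; open, the fingers measure 117 mm over their backs; the gripper's body (75 mm by 190 mm) begins 51 mm behind the grasp point.
Start: joints at [1.351, 0.321, -0.07, 1.45, 0.023, 1.371, -0.057], TCP at [0.151, -0.632, 0.223] pointing down, gripper open.
Joint ranges: [-2.86, 2.86], [-0.3, 2.09], [-1.38, 1.24], [0.06, 2.45], [-1.56, 4.7], [0.09, 2.05], [-2.69, 2.69]. Speed limits (rad/s): [2.57, 2.57, 3.14, 3.14, 3.14, 3.14, 3.14].

### API

Orientations are given as a rotation vector (axis times angle).
In Python, from bench import get_state, eyes, job gives the robot as it stands. The module is installed in compiled form; this text tells all that it offers.
- The arm moves only by the shell command python3 -m jog 'ROWS' [FORCE]. ROWS is JSON, a list that holds one entry, the list of rows, each a list of 5 numbers: the opening, from 0 (shut) to 1 (fully open), then the shift along the tool's x, y, z in units of 40 mm (1.0 is 40 mm), then the turn about the tool's z in units of 5 degrees (1.0 is 5 degrees). In form: [[[jaw, dx, dy, dz, turn], ...]]. A call has 1 to 10 rows; each row shifts and turns the commanded pose from where the row before left it, along the tool's axes as they then stand; what a row does not reach is not made up. A row lasts 1/8 s, in which the tool goes at most 62.5 mm and 10.7 degrees, less where a joint would pass 70% of its speed; a pose out of reach is approached as far as the arm can. A call is refused whole if a number of a shift passes 1 or a number of a turn 1, either way. A call with a gripper value outside its range is refused whole. The fingers move at their own pace and stop on an object; FORCE is the grip in N (left out, the last holds). Time passes only in rows, so rows that do not move let the fingers close. It gives the time, the measured TCP pose, the force and the opening at its end, in the units of the state.
- get_state(): the state, without advancing time (a new reading comes with each control period).
- eyes.get_image(name): name is "scene" or "top" or "wrist"; returns (picture, depth): 400x640x3 uint8, red, green, blue; 400x640 float32, m along the optical axis (not along the pixel's ray), 0 where there is no reading.
- eyes.camera_params(name): a dict with "camera_matrix" (3x3 intrinsics, pixels), "pose" (4x4, takes a point from camera to world coordinates); the wrist camera has in their place "mount" (4x4, takes a point from camera to tool coordinates, whose origin is the TCP and whose axes are the flange's). Camera axes: x right, y down, z forward; pixel columns grow to the right and rows downward; lengths in m; the calibration is good to about 2 mm. A picture is of the moment at which its call begins: read the wrist's pose just before it. camera_params takes no time and is no camera call.
- job.close_job(): hands the job in, once; it reports no verdict.
The state is a dict: "time": time; "joint_positions": joint angles; "qd": joint speeds; "joint_torque": joint torques, N m; "position": TCP position; "tool_rot": TCP orientation; "ft_force": force on the tool from outside, world axes, zero at the start; "torque": the same for the moment, N m; "grip_width": opening from 0.0 (shut) to 1.0 (fully open).
Only numpy, scipy, OpenCV 4.12 (cv2) and the standard library are available. Lean on these libraries where they do the work, as an engineer would, in place of code of your own. Each camera call takes 0.05 s, during which the arm holds its last target. There are 200 camera calls.

## Working session

There is one attempt and no reset: what is moved stays moved. The work goes in short steps, Python scripts to look and compute and a shell command to move; the robot and the scene stay as the last step left them, time stands still between calls to the robot, and variables do not carry over. Pictures are saved under pics/ and viewed, about 8 in all and at most 12, crops included, and the job is handed in when it is done.

```bash
mkdir -p pics
python3 - <<'E'
from bench import get_state, eyes
import cv2,numpy as np
s=get_state(); print({k:np.round(v,3) for k,v in s.items()})
for n in("scene","top"):
    p,d=eyes.get_image(n); cv2.imwrite(f"pics/{n}0.png",p[:,:,::-1]); np.savez(f"pics/{n}0.npz",p=p,d=d)
    c=eyes.camera_params(n); print(n,np.round(c["camera_matrix"],1).tolist(),np.round(c["pose"],3).tolist(),(d>0).mean())
print(eyes.camera_params("wrist"))
E
```

```text
{'time': np.float64(0.0), 'joint_positions': array([ 1.351,  0.322, -0.07 ,  1.452,  0.023,  1.371, -0.057]), 'qd': array([-0.001,  0.001,  0.001, -0.002,  0.   ,  0.001, -0.001]), 'joint_torque': array([ 0.0000e+00, -4.9129e+01, -4.0400e-01, -3.1252e+01, -6.4000e-02,
        4.4000e-02,  0.0000e+00]), 'position': array([ 0.15 , -0.632,  0.221]), 'tool_rot': array([-3.118e+00, -3.660e-01,  1.000e-03]), 'ft_force': array([ 0.604,  0.453, -0.67 ]), 'torque': array([ 0.092,  0.006, -0.004]), 'grip_width': np.float64(1.002)}
scene [[497.8, 0.0, 318.5], [0.0, 497.8, 194.4], [0.0, 0.0, 1.0]] [[0.53, 0.459, -0.713, 1.51], [0.848, -0.28, 0.45, -0.638], [0.007, -0.843, -0.537, 0.769], [0.0, 0.0, 0.0, 1.0]] 0.99462890625
top [[405.9, 0.0, 314.7], [0.0, 405.9, 201.4], [0.0, 0.0, 1.0]] [[-0.027, -0.981, 0.191, 0.33], [-1.0, 0.027, -0.005, -0.002], [-0.0, -0.191, -0.982, 1.276], [0.0, 0.0, 0.0, 1.0]] 0.99614453125
{'camera_matrix': array([[335.92812864,   0.        , 318.92303944],
       [  0.        , 335.92812864, 202.46719883],
       [  0.        ,   0.        ,   1.        ]]), 'mount': array([[-1.97325622e-04, -9.57025535e-01, -2.90003596e-01,
         8.00942581e-02],
       [ 9.99999973e-01, -1.52479838e-04, -1.77234072e-04,
        -1.17229797e-03],
       [ 1.25397832e-04, -2.90003623e-01,  9.57025539e-01,
        -1.62395156e-01],
       [ 0.00000000e+00,  0.00000000e+00,  0.00000000e+00,
         1.00000000e+00]])}
```

View pics/top0.png

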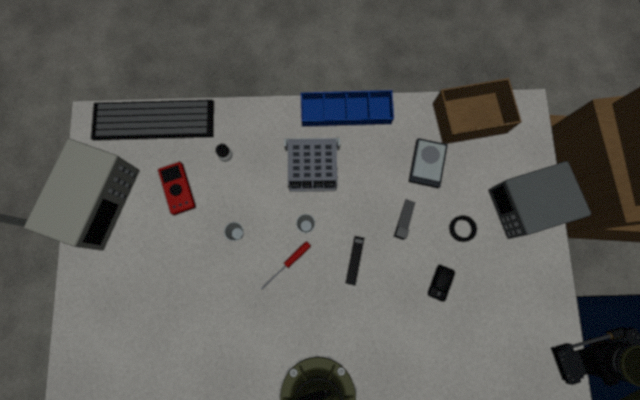

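View pics/scene0.png

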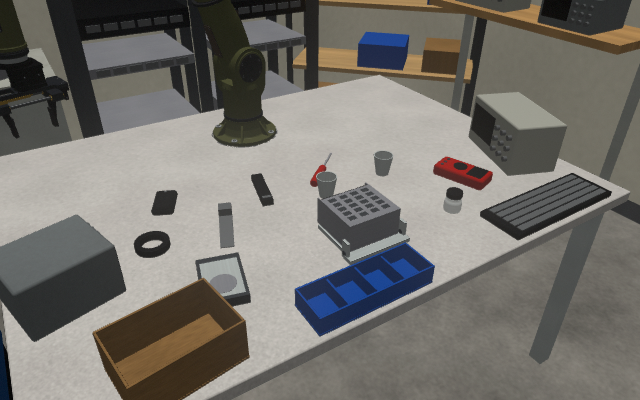

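Top view: cage at about (313,165), lane cup (306,224), side cup (234,231), wedge (404,220), with its thin end pointing up the image (away from the robot) and its grip block at (401,235). The arm is off to the right. Scene view: lane cup (326,184), side cup (383,163), wedge (226,225), cage (360,215).

```bash
cat > h.py <<'E'
import numpy as np,cv2
from scipy.spatial.transform import Rotation as R
from bench import eyes,get_state
def cam(n,s=None):
    c=eyes.camera_params(n)
    if n!="wrist": return c["camera_matrix"],c["pose"]
    T=np.eye(4);T[:3,:3]=R.from_rotvec(s["tool_rot"]).as_matrix();T[:3,3]=s["position"]
    return c["camera_matrix"],T@c["mount"]
def cloud(d,K,P):
    v,u=np.mgrid[:400,:640]
    X=np.stack([(u-K[0,2])/K[0,0]*d,(v-K[1,2])/K[1,1]*d,d],-1)@P[:3,:3].T+P[:3,3]
    X[d<=0]=np.nan
    return X
def ray(u,v,z,K,P):
    r=P[:3,:3]@np.array([(u-K[0,2])/K[0,0],(v-K[1,2])/K[1,1],1]);return P[:3,3]+r*(z-P[2,3])/r[2]
def yaw(s): # world heading of tool x
    m=R.from_rotvec(s["tool_rot"]).as_matrix();return m
E
python3 - <<'E'
from h import *
rois={"top":dict(cage=(280,345,130,195),lane=(292,320,210,238),side=(220,248,218,246),wedge=(388,420,194,245)),
"scene":dict(cage=(310,412,180,262),lane=(313,338,170,200),side=(371,395,148,178),wedge=(212,240,198,252))}
for n in rois:
    z=np.load(f"pics/{n}0.npz");K,P=cam(n);X=cloud(z["d"],K,P)
    for o,(a,b,c,d) in rois[n].items():
        Y=X[c:d,a:b].reshape(-1,3);lo=Y[(Y[:,2]<.006)];Y=Y[Y[:,2]>.012]
        zz=np.percentile(Y[:,2],[5,50,95,99.5])
        t=Y[Y[:,2]>zz[2]-.012]
        r=cv2.minAreaRect(t[:,:2].astype(np.float32)*1000)
        ra=cv2.minAreaRect(Y[:,:2].astype(np.float32)*1000)
        print(n,o,len(Y),"z",zz.round(3),"bench",np.median(lo[:,2]).round(3) if len(lo) else None,"top",np.round(r[0]),np.round(r[1]),round(r[2],1),"all",np.round(ra[0]),np.round(ra[1]),round(ra[2],1))
E
```

```text
top cage 2641 z [0.019 0.087 0.091 0.094] bench -0.0 top [687.  -4.] [147. 144.] 88.9 all [698.  -2.] [177. 180.] 88.5
top lane 192 z [0.017 0.049 0.066 0.068] bench 0.0 top [501.  23.] [54. 55.] 88.8 all [501.  23.] [54. 55.] 88.8
top side 205 z [0.016 0.047 0.066 0.068] bench -0.0 top [483. 239.] [55. 55.] 86.7 all [483. 239.] [55. 55.] 86.7
top wedge 334 z [0.013 0.023 0.05  0.053] bench 0.0 top [ 467. -271.] [34. 31.] 68.6 all [ 499. -284.] [ 35. 100.] 68.8
scene cage 5008 z [0.014 0.063 0.089 0.091] bench -0.0 top [688.  -3.] [156. 151.] 88.9 all [651.   3.] [183. 429.] 85.5
scene lane 535 z [0.018 0.048 0.087 0.089] bench -0.0 top [631. -50.] [57. 29.] 86.9 all [521.   9.] [ 63. 275.] 62.3
scene side 357 z [0.016 0.048 0.063 0.065] bench -0.0 top [486. 239.] [62. 62.] 18.8 all [486. 239.] [62. 62.] 19.3
scene wedge 409 z [0.014 0.024 0.048 0.05 ] bench -0.0 top [ 472. -272.] [33. 34.] 66.0 all [ 502. -285.] [34. 99.] 68.5
```

```bash
python3 -m jog '[[[1,0,0,0,0.9],[1,0,0,0,0.9],[1,0,0,0,0.88],[1,0.8,-0.8,0,0],[1,0.8,-0.8,0,0],[1,0.8,-0.8,0,0],[1,0.8,-0.8,0,0],[1,0.8,-0.8,0,0],[1,0.8,-0.8,0,0],[1,0.8,-0.8,0,0]]]' 15
python3 -m jog '[[[1,0.32,-1,0,0],[1,0.32,-1,0,0],[1,0.32,-1,0,0],[1,0.32,-1,0,0],[1,0.32,-1,0,0],[1,0.32,-1,0,0],[1,0.32,-1,0,0],[1,0.32,-1,0,0],[1,0.32,-1,0,0],[1,0.32,-1,0,0]]]'
python3 -m jog '[[[1,0,-0.8,0.5,0],[1,0,0,0,0],[1,0,0,0,0]]]'
python3 - <<'E'
from h import *
s=get_state();p,d=eyes.get_image("wrist");K,P=cam("wrist",s)
cv2.imwrite("pics/w1.png",p[:,:,::-1]);np.savez("pics/w1.npz",p=p,d=d,P=P)
print(s["position"].round(4),R.from_rotvec(s["tool_rot"]).as_matrix().round(3).tolist(),s["time"])
X=cloud(d,K,P)
m=(abs(X[...,0]-.503)<.045)&(abs(X[...,1]-.023)<.045)&(X[...,2]>.055)&(X[...,2]<.072)
v,u=np.nonzero(m);print(len(v),u.min(),u.max(),v.min(),v.max())
t=X[m];print(np.median(t[:,2]),t.min(0),t.max(0),cv2.minEnclosingCircle(t[:,:2].astype(np.float32)))
b=X[(X[...,2]<.01)];print("bench",np.nanmedian(b[:,2]))
E
```

```text
time: 1.35
position: [0.3753, -0.407, 0.2222]
tool_rot: [-3.141, 0.0, 0.001]
ft_force: [0.2, -0.9, -0.8]
grip_width: 0.997
time: 2.6
position: [0.5026, -0.0071, 0.2223]
tool_rot: [3.141, -0.0, -0.001]
ft_force: [0.2, 0.0, 0.1]
grip_width: 1.003
time: 2.98
position: [0.5025, 0.0228, 0.2024]
tool_rot: [3.141, -0.001, -0.001]
ft_force: [-0.8, 0.2, -0.4]
grip_width: 0.998
[0.5025 0.0228 0.2024] [[1.0, -0.001, -0.0], [-0.001, -1.0, -0.001], [-0.0, 0.001, -1.0]] 2.975
937 287 350 159 220
0.06359316378412244 [ 0.47344905 -0.00499957  0.05500769] [0.53220631 0.05358795 0.06631831] ((0.5029658675193787, 0.02407846972346306), 0.02973588928580284)
bench 0.0002926942983662584
```

View pics/w1.png

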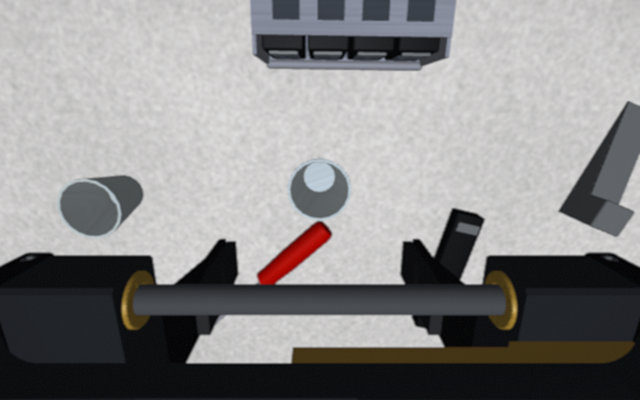

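The wrist view shows the lane cup at (319,188), centred between the fingers. The side cup is at (90,207) and the cage's front bar along row 66. Circle fit: (0.503, 0.024), rim z 0.064, diameter 59.5, all as expected. Descending to grip, and measuring the cage front and side cup from the same picture.

```bash
python3 -m jog '[[[1,0,-0.02,1,0],[1,0,0,1,0],[1,0,0,1,0],[1,0,0,0.7,0],[1,0,0,0.36,0],[1,0,0,0,0],[0.3,0,0,0,0],[0.3,0,0,0,0],[0.3,0,0,0,0],[0.3,0,0,0,0]]]' 15
python3 - <<'E'
from h import *
z=np.load("pics/w1.npz");P=z["P"];K,_=cam("wrist",get_state());X=cloud(z["d"],K,P)
def f(c,zl,zh):
    m=(abs(X[...,0]-c[0])<.045)&(abs(X[...,1]-c[1])<.045)&(X[...,2]>zl)&(X[...,2]<zh);return X[m]
t=f((.485,.239),.055,.072);print("side",cv2.minEnclosingCircle(t[:,:2].astype(np.float32)),len(t))
# cage front edge: min x per y bin
m=(X[...,0]>.57)&(abs(X[...,1])<.1)&(X[...,2]>.006)
Y=X[m]
for zl,zh in((.006,.03),(.03,.08),(.08,.1)):
    q=Y[(Y[:,2]>zl)&(Y[:,2]<zh)];L=[]
    for y in np.arange(-.07,.0701,.01):
        w=q[abs(q[:,1]-y)<.005]
        if len(w)>3: L.append((y,np.percentile(w[:,0],3),np.median(w[:,2])))
    L=np.array(L)
    if len(L)>2: print(zl,len(q),q[:,1].min().round(4),q[:,1].max().round(4),np.polyfit(L[:,0],L[:,1],1),L.round(4)[::3].tolist())
print(get_state()["grip_width"],get_state()["position"])
E
```

```text
time: 4.28
position: [0.5031, 0.0243, 0.0407]
tool_rot: [3.141, -0.0, 0.002]
ft_force: [0.2, -0.5, 2.5]
grip_width: 0.675
side ((0.48539966344833374, 0.2411912977695465), 0.030528439208865166) 1329
0.006 1625 -0.0747 0.0746 [0.01560554 0.61146713] [[-0.07, 0.6104, 0.0197], [-0.04, 0.6107, 0.0194], [-0.01, 0.6114, 0.0193], [0.02, 0.6115, 0.019], [0.05, 0.6123, 0.0196]]
0.03 1845 -0.0752 0.0749 [0.01464403 0.61706821] [[-0.07, 0.6141, 0.0659], [-0.04, 0.6167, 0.0671], [-0.01, 0.617, 0.0593], [0.02, 0.6175, 0.0595], [0.05, 0.6179, 0.0592]]
0.08 10136 -0.0755 0.0751 [0.01475799 0.61969917] [[-0.07, 0.6157, 0.0879], [-0.04, 0.6197, 0.088], [-0.01, 0.6197, 0.0881], [0.02, 0.6204, 0.0881], [0.05, 0.6206, 0.088]]
0.6747512398227314 [0.50311718 0.02425208 0.04070461]
```

Gripped at 58.7 mm, as expected. Cage front middle is at about (0.6115, 0.000), heading −0.86°. Lifting and moving over to the side cup at (0.4855, 0.240).

```bash
python3 -m jog '[[[0.3,0,0,-0.4,0],[0.3,0,0,-1,0],[0.3,0,0,-1.0,0],[0.3,-0.1,-0.9,0,0],[0.3,-0.1,-0.9,0,0],[0.3,-0.1,-0.9,0,0],[0.3,-0.14,-0.9,0,0],[0.3,0,-0.9,0,0],[0.3,0,-0.9,0,0],[0.3,0,0,0,0]]]'
python3 -m jog '[[[0.3,0,0,0,0],[0.3,0,0,0,0]]]'
python3 - <<'E'
from h import *
s=get_state();p,d=eyes.get_image("wrist");K,P=cam("wrist",s)
cv2.imwrite("pics/w2.png",p[:,:,::-1])
print(s["position"].round(4),s["grip_width"])
X=cloud(d,K,P)
for n,zl,zh in(("held",.15,.175),("side",.055,.072)):
    m=(abs(X[...,0]-.485)<.05)&(abs(X[...,1]-.24)<.036)&(X[...,2]>zl)&(X[...,2]<zh)
    t=X[m]
    if len(t)>5: print(n,len(t),np.median(t,0),t.min(0),t.max(0),cv2.minEnclosingCircle(t[:,:2].astype(np.float32)))
E
```

```text
time: 5.52
position: [0.484, 0.2443, 0.1372]
tool_rot: [-3.139, -0.009, -0.0]
ft_force: [-0.9, 0.1, -0.7]
grip_width: 0.673
time: 5.78
position: [0.4854, 0.2389, 0.1362]
tool_rot: [3.141, -0.003, 0.0]
ft_force: [-0.1, -0.3, -0.6]
grip_width: 0.675
[0.4854 0.2389 0.1362] 0.6750054886369969
held 4247 [0.49431499 0.23968274 0.15948992] [0.45524362 0.20401388 0.15000228] [0.51520858 0.27599835 0.17499172] ((0.49157091975212097, 0.24002476036548615), 0.03643319755792618)
side 726 [0.49838444 0.2420919  0.06388346] [0.47520322 0.21184649 0.05513991] [0.51466394 0.2704234  0.06590611] ((0.485156774520874, 0.24106791615486145), 0.02966519258916378)
```

View pics/w2.png

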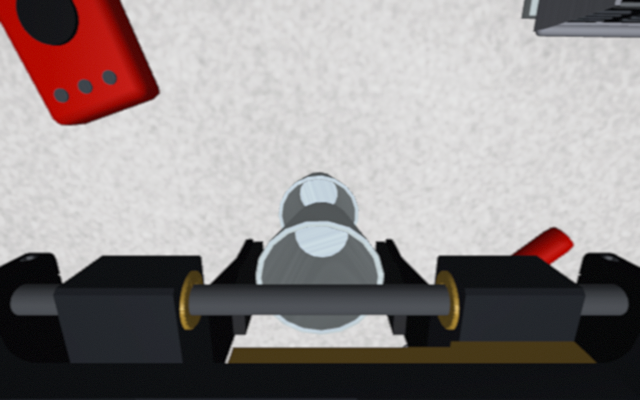

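The held cup is upright: rim centred at column 320, x range 0.455–0.515. The side cup is below it at (319,205), centred at (0.485, 0.241), so y needs a 1.5 mm correction. Lowering to just above its rim.

```bash
python3 -m jog '[[[0.3,0,-0.04,0.3,0],[0.3,0,0,0.4,0],[0.3,0,0,0.3,0],[0.3,0,0,0.3,0],[0.3,0,0,0.2,0],[0.3,0,0,0.2,0],[0.3,0,0,0,0],[0.3,0,0,0,0]]]'
```

```text
time: 6.82
position: [0.4852, 0.2422, 0.0684]
tool_rot: [-3.142, -0.0, -0.001]
ft_force: [-0.2, -0.7, 0.3]
grip_width: 0.672
```

```bash
python3 -m jog '[[[0.72,0,0,0.04,0],[0.74,0,0,0,0],[0.78,0,0,0,0],[1,0,0,0,0],[1,0,0,0,0],[1,0,0,-0.3,0],[1,0,0,-0.7,0],[1,0,0,-1,0],[1,0,0,-1,0],[1,0,0,0,0]]]'
python3 - <<'E'
from h import *
s=get_state();p,d=eyes.get_image("wrist");K,P=cam("wrist",s)
cv2.imwrite("pics/w3.png",p[:,:,::-1])
print(s["position"].round(4),s["grip_width"])
X=cloud(d,K,P)
m=(abs(X[...,0]-.485)<.05)&(abs(X[...,1]-.24)<.038)&(X[...,2]>.06)&(X[...,2]<.11)
t=X[m];print(len(t),np.percentile(t[:,2],[50,90,99]));t=t[t[:,2]>.077];print(cv2.minEnclosingCircle(t[:,:2].astype(np.float32)))
A=np.c_[t[:,:2],np.ones(len(t))];r=t[t[:,2]>np.percentile(t[:,2],70)];print("rim z by side",[np.percentile(t[q,2],95).round(4) for q in(t[:,0]<.475,t[:,0]>.495,t[:,1]<.23,t[:,1]>.25)])
E
```

```text
time: 8.07
position: [0.4871, 0.2436, 0.1908]
tool_rot: [-3.139, -0.0, -0.011]
ft_force: [-0.4, 0.3, 0.7]
grip_width: 1.003
[0.4871 0.2436 0.1908] 1.0026839793674605
2374 [0.08073161 0.08985455 0.0907893 ]
((0.4847027063369751, 0.2412041574716568), 0.029947036877274513)
rim z by side [np.float64(0.0902), np.float64(0.0907), np.float64(0.0905), np.float64(0.0902)]
```

View pics/w3.png

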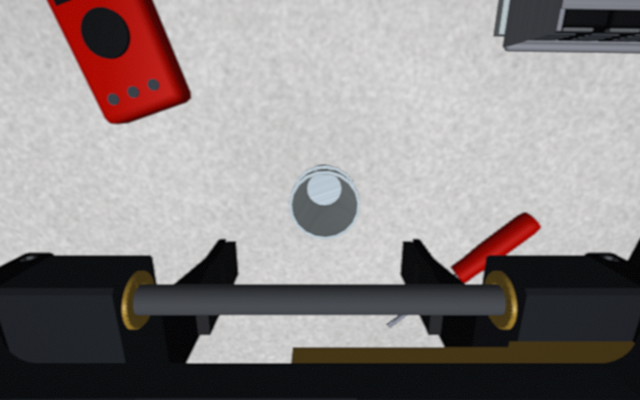

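The cup stands in the other one, level and concentric at (324,202). The rim reads 0.0905 against the expected 0.085, but the arm was still settling, so I re-read at rest.

```bash
python3 -m jog '[[[1,0,0,0,0],[1,0,0,0,0],[1,0,0,0,0]]]'
python3 - <<'E'
from h import *
s=get_state();p,d=eyes.get_image("wrist");K,P=cam("wrist",s);X=cloud(d,K,P)
m=(abs(X[...,0]-.485)<.05)&(abs(X[...,1]-.24)<.038)
t=X[m&(X[...,2]>.06)&(X[...,2]<.11)];print(np.percentile(t[:,2],[50,90,99]),np.median(X[m&(X[...,2]<.02)][:,2]))
print(np.histogram(t[:,2],np.arange(.06,.096,.003)))
p,d=eyes.get_image("scene");K,P=cam("scene");X=cloud(d,K,P)
m=(abs(X[...,0]-.485)<.04)&(abs(X[...,1]-.24)<.038);t=X[m&(X[...,2]>.04)&(X[...,2]<.12)];print("scene",np.percentile(t[:,2],[50,90,99]),len(t))
cv2.imwrite("pics/s3.png",cv2.resize(p[120:220,320:450,::-1],None,fx=5,fy=5))
E
```

```text
time: 8.5
position: [0.4846, 0.2418, 0.1857]
tool_rot: [3.141, 0.0, -0.002]
ft_force: [0.1, 1.0, -0.4]
grip_width: 0.998
[0.08088864 0.08976246 0.09076486] 0.00023246122536851876
(array([138, 364, 119, 156, 139, 165, 169, 171, 179, 714, 168,   0]), array([0.06 , 0.063, 0.066, 0.069, 0.072, 0.075, 0.078, 0.081, 0.084,
       0.087, 0.09 , 0.093, 0.096]))
scene [0.07254693 0.08720808 0.08953779] 388
```

View pics/s3.png

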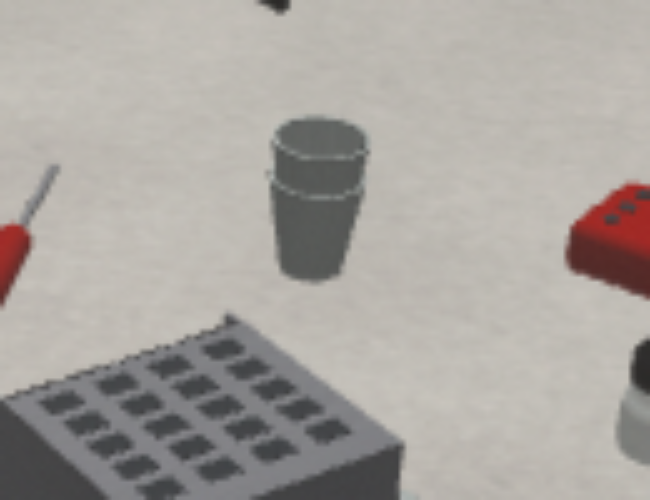

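At rest the rims read 0.0645 and 0.0885, 24 to 25 mm apart rather than 21. The crop shows the cup level but about 4 mm short of fully seated. I'll press it down gently with both fingertips on the rim at about 50 mm opening.

```bash
python3 -m jog '[[[0.56,0,0.02,0.4,0],[0.56,0,0,0.6,0],[0.56,0,0,0.5,0],[0.56,0,0,0.4,0],[0.56,0,0,0.3,0],[0.56,0,0,0.03,0],[0.56,0,0,0,0],[0.56,0,0,0,0]]]'
python3 -m jog '[[[0.56,0,0,0.05,0],[0.56,0,0,0.03,0],[0.56,0,0,0,0]]]'
```

```text
time: 9.6
position: [0.4855, 0.2415, 0.098]
tool_rot: [-3.141, 0.0, -0.002]
ft_force: [0.7, -0.8, -0.1]
grip_width: 0.564
time: 9.98
position: [0.485, 0.2412, 0.094]
tool_rot: [3.141, -0.0, -0.0]
ft_force: [-0.2, -0.2, 0.6]
grip_width: 0.554
```

```bash
python3 -m jog '[[[0.56,0,0,0.05,0],[0.56,0,0,0.03,0],[0.56,0,0,0,0]]]'
python3 -m jog '[[[0.56,0,0,0.03,0],[0.56,0,0,0,0]]]'
python3 -m jog '[[[0.56,0,0,0.03,0],[0.56,0,0,0,0]]]'
python3 -m jog '[[[0.56,0,0,0.03,0],[0.56,0,0,0,0]]]'
```

```text
time: 10.35
position: [0.4849, 0.2412, 0.0907]
tool_rot: [3.141, 0.0, -0.001]
ft_force: [-0.5, 0.1, 1.1]
grip_width: 0.562
time: 10.6
position: [0.485, 0.2412, 0.0897]
tool_rot: [3.142, -0.0, -0.0]
ft_force: [-0.7, 0.0, 0.3]
grip_width: 0.559
time: 10.85
position: [0.4854, 0.2414, 0.0893]
tool_rot: [3.141, -0.0, 0.001]
ft_force: [-1.1, -1.5, 4.3]
grip_width: 0.556
time: 11.1
position: [0.4859, 0.2416, 0.089]
tool_rot: [3.141, -0.0, 0.003]
ft_force: [-1.5, -1.1, 10.4]
grip_width: 0.56
```

Contact with the rim at z≈0.089 confirms the cup isn't fully seated. Pressing a bit more in small steps.

```bash
for i in 1; do :; done
python3 -m jog '[[[0.56,0,0,0.02,0],[0.56,0,0,0,0]]]'
python3 -m jog '[[[0.56,0,0,0.02,0],[0.56,0,0,0,0]]]'
python3 -m jog '[[[0.56,0,0,0.02,0],[0.56,0,0,0,0]]]'
```

```text
time: 11.35
position: [0.4863, 0.2417, 0.089]
tool_rot: [3.141, -0.0, 0.004]
ft_force: [-3.5, -2.4, 14.9]
grip_width: 0.561
time: 11.6
position: [0.4867, 0.2419, 0.0889]
tool_rot: [3.141, -0.0, 0.006]
ft_force: [-3.7, -1.8, 18.6]
grip_width: 0.562
time: 11.85
position: [0.4871, 0.242, 0.0888]
tool_rot: [3.141, -0.0, 0.007]
ft_force: [-4.4, -4.0, 22.5]
grip_width: 0.561
```

The cup doesn't move under 22 N and the rim is level within 1 mm. It is fully in contact all round and concentric, nested 24 mm up by my measurement, so I accept it. Now up and across to the wedge.

```bash
python3 -m jog '[[[0.56,0,0,-0.3,0],[0.56,0,0,-0.6,0],[0.7,0,0,-1,0],[1,0,0,-1,0],[1,0,0.6,0,0],[1,0,1,0,0],[1,0,1,0,0],[1,0,1,0,0],[1,0,1,0,0],[1,0,1,0,0]]]'
python3 -m jog '[[[1,-0.1,1,0,0],[1,-0.1,1,0,0],[1,-0.1,1,0,0],[1,-0.1,1,0,0],[1,0,1,0,0.0],[1,0,1,0,0],[1,0,1,0,0],[1,0,0.2,0,1],[1,0,0,0,1],[1,0,0,0,1]]]'
python3 -m jog '[[[1,0,0,0,1],[1,0,0,0,0.4],[1,0,0,0,0],[1,0,0,0,0],[1,0,0,0,0]]]'
cat > wedge.py <<'E'
from h import *
import sys
s=get_state();p,d=eyes.get_image("wrist");K,P=cam("wrist",s);X=cloud(d,K,P)
cv2.imwrite("pics/%s.png"%sys.argv[1],p[:,:,::-1])
m=(abs(X[...,0]-.5)<.09)&(abs(X[...,1]+.28)<.06)&(X[...,2]>.008)&(X[...,2]<.06)
n,l,st,_=cv2.connectedComponentsWithStats(m.astype(np.uint8));k=1+np.argmax(st[1:,4]);m=l==k
t=X[m];top=t[t[:,2]>.043];rp=t[(t[:,2]<.024)]
print(len(t),len(top),np.median(top[:,2]),"block rect",cv2.minAreaRect(top[:,:2].astype(np.float32)*1000),"all",cv2.minAreaRect(t[:,:2].astype(np.float32)*1000))
# ramp axis: gradient of the ramp plane
A=np.c_[rp[:,:2],np.ones(len(rp))];c=np.linalg.lstsq(A,rp[:,2],rcond=None)[0]
g=np.hypot(c[0],c[1]);print("ramp slope",g,"heading deg",np.degrees(np.arctan2(-c[1],-c[0])))
M=R.from_rotvec(s["tool_rot"]).as_matrix();print("tool",s["position"].round(4),"yaw",np.degrees(np.arctan2(M[1,0],M[0,0])))
E
python3 wedge.py w4
python3 - <<'E'
from h import *
p,d=eyes.get_image("scene");K,P=cam("scene");X=cloud(d,K,P)
m=(abs(X[...,0]-.485)<.05)&(abs(X[...,1]-.24)<.05);t=X[m&(X[...,2]>.01)&(X[...,2]<.12)];print("cups scene",np.percentile(t[:,2],[50,90,99]),cv2.minEnclosingCircle(t[t[:,2]>.075][:,:2].astype(np.float32)))
E
```

```text
time: 13.1
position: [0.4848, 0.016, 0.2009]
tool_rot: [3.141, -0.0, 0.0]
ft_force: [0.8, -0.8, -0.0]
grip_width: 1.001
time: 14.35
position: [0.4688, -0.2708, 0.2006]
tool_rot: [-3.113, 0.415, 0.001]
ft_force: [-0.8, 0.6, 0.3]
grip_width: 0.998
time: 14.98
position: [0.469, -0.2707, 0.2009]
tool_rot: [3.084, -0.599, 0.0]
ft_force: [-0.2, 0.4, -0.3]
grip_width: 0.997
3846 1069 0.0481186700124836 block rect ((469.13812255859375, -269.5343933105469), (33.448402404785156, 30.488004684448242), 68.61744689941406) all ((506.5227355957031, -284.1874084472656), (33.825531005859375, 110.78752136230469), 68.39613342285156)
ramp slope 0.24507807975916526 heading deg -21.581920473061697
tool [ 0.469  -0.2707  0.2009] yaw -21.976112889977426
cups scene [0.06499073 0.08521075 0.08940017] ((0.483042448759079, 0.23660314083099365), 0.03413575515151024)
```

View pics/w4.png

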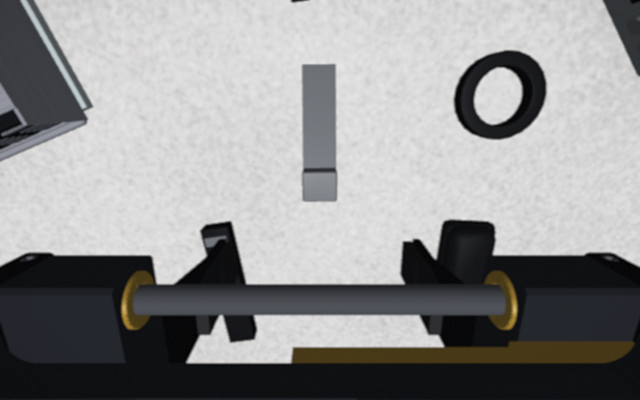

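The wedge is centred (block at (319,185), thin end up) and aligned with the tool. The caddy end (217,230) and mouse (466,235) lie to each side, so I check finger clearance before descending with the jaws only partly open.

Run:
```python
from h import *
z=cv2.imread("pics/w4.png");s=get_state();p,d=eyes.get_image("wrist");K,P=cam("wrist",s);X=cloud(d,K,P)
M=R.from_rotvec(s["tool_rot"]).as_matrix();T=(X-s["position"])@M
h=X[...,2]
for n,a,b in(("left",-.12,-.022),("right",.022,.12)):
  for xr in(.012,.025,.04):
    q=T[(h>.008)&(h<.05)&(abs(T[...,0])<xr)&(T[...,1]>a)&(T[...,1]<b)]
    print(n,xr,len(q),(q[:,1].min(),q[:,1].max()) if len(q) else None)
```

```text
left 0.012 0 None
left 0.025 0 None
left 0.04 0 None
right 0.012 0 None
right 0.025 0 None
right 0.04 0 None
```

```bash
python3 -m jog '[[[0.6,0,-0.02,1,-0.1],[0.6,0,0,1,0],[0.6,0,0,1,0],[0.6,0,0,1,0],[0.6,0,0,0.4,0],[0.6,0,0,0.22,0],[0.6,0,0,0,0],[0.2,0,0,0,0],[0.2,0,0,0,0],[0.2,0,0,0,0]]]' 35
python3 -m jog '[[[0.2,0,0,0,0],[0.2,0,0,0,0]]]'
```

```text
time: 16.38
position: [0.4697, -0.2705, 0.017]
tool_rot: [3.085, -0.586, 0.002]
ft_force: [-0.6, -0.1, 2.6]
grip_width: 0.39
time: 16.62
position: [0.4697, -0.2705, 0.017]
tool_rot: [3.086, -0.586, 0.002]
ft_force: [-1.3, 0.0, 6.1]
grip_width: 0.388
```

Wedge held at 34 mm. Locating the red screwdriver handle from the first wrist picture, since its end is close to where the wedge will be set down.

Run:
```python
from h import *
for n in("wrist","top"):
    z=np.load("pics/w1.npz" if n=="wrist" else "pics/top0.npz");K,P=cam(n,get_state()); P=z["P"] if n=="wrist" else P
    X=cloud(z["d"],K,P);p=z["p"].astype(int)
    m=(p[...,0]>90)&(p[...,1]<60)&(abs(X[...,1])<.15)&(X[...,0]<.55)
    t=X[m];i=t[:,0].argmax();print(n,len(t),t[i],t.min(0),t.max(0))
s=get_state();M=R.from_rotvec(s["tool_rot"]).as_matrix();print(s["position"],np.degrees(np.arctan2(M[1,0],M[0,0])))
```

```text
wrist 1585 [0.53613417 0.03877004 0.28628945] [0.38007647 0.0116748  0.01491151] [0.53613417 0.09435537 0.28628945]
top 166 [0.44737115 0.02181966 0.02083924] [0.37864036 0.01270999 0.01686744] [0.44737115 0.08762744 0.03028086]
[ 0.4697125  -0.27050765  0.01696798] -21.505852845336197
```

```bash
python3 -m jog '[[[0.2,0,0,-0.3,0],[0.2,0,0,-1,0],[0.2,0,0,0,-0.7],[0.2,0,0,0,-0.9],[0.2,0,0,0,-0.9],[0.2,0,0,0,-0.9],[0.2,0,0,0,-0.73],[0.2,0,-0.4,0,0],[0.2,0,-0.7,0,0],[0.2,0,-0.7,0,0]]]'
python3 -m jog '[[[0.2,0,-0.7,0,0],[0.2,0,-0.7,0,0],[0.2,0,-0.7,0,0],[0.2,0,-0.7,0,0],[0.2,0,-0.7,0,0],[0.2,0,-0.7,0,0],[0.2,0,-0.5,0,0],[0.2,0,-0.32,0,0],[0.2,0,0,0,0],[0.2,0,0,0,0]]]'
cat > look.py <<'E'
from h import *
import sys
s=get_state();p,d=eyes.get_image("wrist");K,P=cam("wrist",s);X=cloud(d,K,P)
cv2.imwrite("pics/%s.png"%sys.argv[1],p[:,:,::-1])
M=R.from_rotvec(s["tool_rot"]).as_matrix();print("tool",s["position"].round(4),"yaw",np.degrees(np.arctan2(M[1,0],M[0,0])),"f",s["ft_force"].round(1))
q=X[(X[...,0]>.58)&(abs(X[...,1])<.06)&(X[...,2]>.084)&(X[...,2]<.11)]
A=np.c_[q[:,0]-.612,q[:,1],np.ones(len(q))];c=np.linalg.lstsq(A,q[:,2],rcond=None)[0];print("cage top plane: z front",c[2],"slope",c[0])
w=X[(abs(X[...,1])<.03)&(X[...,0]>.45)&(X[...,0]<.612)&(X[...,2]>float(sys.argv[2]))&(X[...,2]<.082)]
if len(w)>50:
    r=cv2.minAreaRect(w[:,:2].astype(np.float32)*1000);print("wedge rect",r)
    e=w[w[:,0]<.60]
    for x in np.arange(.50,.61,.015):
        b=w[abs(w[:,0]-x)<.005]
        if len(b)>3: print(round(x,3),"y",b[:,1].min().round(4),b[:,1].max().round(4),"z",np.median(b[:,2]).round(4))
    print("xmax",np.percentile(w[:,0],99.5))
fr=X[(abs(X[...,1])<.06)&(X[...,0]>.6)&(X[...,2]>.006)&(X[...,2]<.03)];print("front",np.percentile(fr[:,0],3) if len(fr) else None)
E
python3 look.py w5 .035
```

```text
time: 17.88
position: [0.4701, -0.1958, 0.0681]
tool_rot: [-3.141, 0.025, 0.001]
ft_force: [0.2, -0.0, -2.3]
grip_width: 0.391
time: 19.12
position: [0.4732, 0.0019, 0.0681]
tool_rot: [3.141, -0.025, -0.0]
ft_force: [0.1, 0.5, -2.0]
grip_width: 0.388
tool [0.4732 0.0019 0.0681] yaw -0.9184265802547629 f [ 0.1  0.5 -2. ]
cage top plane: z front 0.0 slope 0.0
wedge rect ((535.2135620117188, 2.2133617401123047), (51.518795013427734, 106.14309692382812), 88.93278503417969)
0.5 y -0.014 0.02 z 0.0753
0.515 y -0.0147 0.0191 z 0.0714
0.53 y -0.0148 0.0189 z 0.0677
0.545 y -0.015 0.0186 z 0.0639
0.56 y -0.0157 0.0182 z 0.0601
0.575 y -0.0158 0.0179 z 0.0563
0.59 y -0.0158 0.0176 z 0.0534
xmax 0.5872348078241842
front None
```

View pics/w5.png

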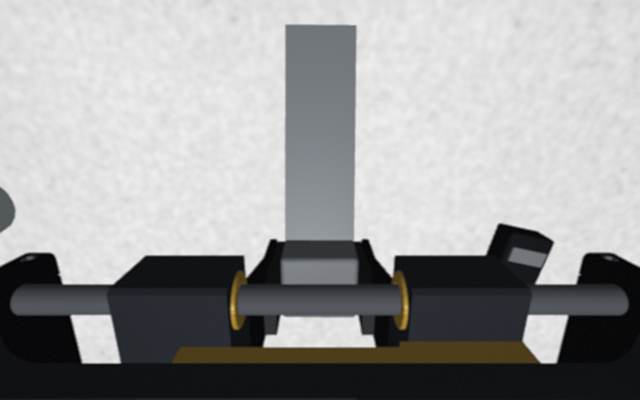

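Wedge held level and straight: ramp slope 0.253, tip at x≈0.588, centred at y≈0.002 (columns 285–355). Moving 13 mm forward, then down onto the bench.

```bash
python3 -m jog '[[[0.2,0.32,0,0.3,0],[0.2,0,0,0.4,0],[0.2,0,0,0.3,0],[0.2,0,0,0.16,0],[0.2,0,0,0.08,0],[0.2,0,0,0.04,0],[0.2,0,0,0,0],[0.2,0,0,0,0]]]'
```

```text
time: 20.18
position: [0.4864, 0.0025, 0.0172]
tool_rot: [3.141, -0.023, 0.001]
ft_force: [-1.3, 0.0, -1.5]
grip_width: 0.393
```

```bash
python3 -m jog '[[[0.2,0,0,0.03,0],[0.2,0.2,0,0,0],[0.2,0.3,0,0,0],[0.2,0.3,0,0,0],[0.2,0.2,0,0,0],[0.2,0.12,0,0,0],[0.2,0,0,0,0],[0.2,0,0,0,0]]]'
python3 -m jog '[[[0.2,0.1,0,0,0],[0.2,0.05,0,0,0],[0.2,0,0,0,0]]]'
python3 look.py w6 .004
```

```text
time: 21.18
position: [0.5317, 0.002, 0.017]
tool_rot: [3.141, -0.023, 0.002]
ft_force: [-3.1, -0.0, 7.0]
grip_width: 0.387
time: 21.55
position: [0.537, 0.0018, 0.017]
tool_rot: [3.141, -0.023, -0.001]
ft_force: [-4.4, 0.1, 7.9]
grip_width: 0.389
tool [0.537  0.0018 0.017 ] yaw -0.8548707337991206 f [-4.4  0.1  7.9]
cage top plane: z front 0.08438186880008058 slope 0.16351730398525324
wedge rect ((567.33984375, 0.6842536926269531), (56.53422927856445, 91.94233703613281), 86.96631622314453)
0.53 y -0.0185 0.0253 z 0.0666
0.545 y -0.0266 0.03 z 0.0482
0.56 y -0.014 0.02 z 0.0252
0.575 y -0.0147 0.0197 z 0.0214
0.59 y -0.0148 0.0193 z 0.0177
0.605 y -0.0149 0.0191 z 0.0139
xmax 0.6116905706744974
front 0.601188675080827
```

The wedge is flat on the bench, straight, with its tip under the cage; now reading the tilt baseline. I'll track the tilt from the cage's top plane in the scene and top depths.

```bash
cat > tilt.py <<'E'
from h import *
import sys
def fit(n,d):
    K,P=cam(n);X=cloud(d,K,P)
    q=X[(X[...,0]>.63)&(X[...,0]<.755)&(abs(X[...,1]+.002)<.06)&(X[...,2]>.084)&(X[...,2]<.105)]
    c=None
    for _ in range(3):
        A=np.c_[q[:,0]-.76,q[:,1],np.ones(len(q))];c=np.linalg.lstsq(A,q[:,2],rcond=None)[0]
        q=q[abs(A@c-q[:,2])<.003]
    return -c[0],len(q)
b={n:fit(n,np.load(f"pics/{n}0.npz")["d"]) for n in("scene","top")}
s=get_state();print("tool",s["position"].round(4),"f",s["ft_force"].round(1))
for n in b:
    r=fit(n,np.mean([eyes.get_image(n)[1] for _ in range(3)],0));print(n,"base",b[n],"now",r,"lift mm",(r[0]-b[n][0])*146)
E
python3 tilt.py
```

```text
tool [0.537  0.0019 0.017 ] f [-3.7 -0.2  8.6]
scene base (np.float64(0.0005353766929251226), 1301) now (np.float64(0.0009104560664726547), 1329) lift mm 0.05476158853793968
top base (np.float64(0.0003990707321151592), 1237) now (np.float64(0.003389442112985981), 1144) lift mm 0.43659422160713995
```

```bash
python3 -m jog '[[[0.2,0.1,0,0,0],[0.2,0.05,0,0,0],[0.2,0.05,0,0,0],[0.2,0,0,0,0],[0.2,0,0,0,0]]]'; python3 tilt.py
```

```text
time: 22.52
position: [0.5409, 0.0017, 0.0169]
tool_rot: [3.139, -0.024, -0.014]
ft_force: [-16.3, 0.6, 19.6]
grip_width: 0.388
tool [0.5409 0.0017 0.0169] f [-16.3   0.6  19.6]
scene base (np.float64(0.0005353766929251226), 1301) now (np.float64(0.0012209462415273431), 1324) lift mm 0.1000931540959242
top base (np.float64(0.0003990707321151592), 1237) now (np.float64(0.0061661037639501705), 1019) lift mm 0.8419868226479117
```

```bash
python3 -m jog '[[[0.2,0.05,0,-0.02,0],[0.2,0.05,0,0,0],[0.2,0,0,0,0],[0.2,0,0,0,0]]]'; python3 -m jog '[[[0.2,0.05,0,0,0],[0.2,0.05,0,0,0],[0.2,0,0,0,0],[0.2,0,0,0,0]]]';python3 tilt.py
```

```text
time: 23.32
position: [0.5449, 0.0017, 0.0169]
tool_rot: [3.14, -0.023, -0.014]
ft_force: [-13.1, 0.2, 14.4]
grip_width: 0.388
time: 23.82
position: [0.549, 0.0017, 0.0169]
tool_rot: [3.14, -0.023, -0.013]
ft_force: [-13.0, -0.0, 13.5]
grip_width: 0.389
tool [0.549  0.0017 0.0169] f [-13.   -0.   13.5]
scene base (np.float64(0.0005353766929251226), 1301) now (np.float64(0.014794898466377089), 1351) lift mm 2.081890178923987
top base (np.float64(0.0003990707321151592), 1237) now (np.float64(0.019178829809389092), 893) lift mm 2.7418448252819942
```

Lift 2.1 mm at x=0.549, matching the 1:4 ramp from first contact at 0.5407. Another 7.5 mm.

```bash
python3 -m jog '[[[0.2,0.05,0,0,0],[0.2,0.05,0,0,0],[0.2,0.05,0,0,0],[0.2,0.03,0,0,0],[0.2,0,0,0,0],[0.2,0,0,0,0],[0.2,0,0,0,0]]]';python3 tilt.py; python3 look.py w7 .004
python3 - <<'E'
from h import *
p,d=eyes.get_image("scene");cv2.imwrite("pics/s8.png",cv2.resize(p[110:280,180:450,::-1],None,fx=2.9,fy=2.9))
K,P=cam("scene");X=cloud(d,K,P)
m=(abs(X[...,0]-.485)<.05)&(abs(X[...,1]-.24)<.05);t=X[m&(X[...,2]>.01)&(X[...,2]<.12)];print("cups",np.percentile(t[:,2],[50,99]))
E
```

```text
time: 25.0
position: [0.5562, 0.0016, 0.0169]
tool_rot: [3.14, -0.023, -0.013]
ft_force: [-12.2, 0.4, 13.6]
grip_width: 0.389
tool [0.5562 0.0016 0.0169] f [-12.2   0.4  13.6]
scene base (np.float64(0.0005353766929251226), 1301) now (np.float64(0.02763919531314535), 1360) lift mm 3.957157518552153
top base (np.float64(0.0003990707321151592), 1237) now (np.float64(0.030056294756448804), 781) lift mm 4.329954707552712
tool [0.5561 0.0016 0.0169] yaw -0.8449821352214862 f [-12.8   0.5  13.3]
cage top plane: z front 0.09674906983483716 slope -0.18382250850662604
wedge rect ((574.0858764648438, 3.1918907165527344), (72.25874328613281, 54.88897705078125), 12.99946403503418)
0.545 y -0.0187 0.025 z 0.0626
0.56 y -0.0189 0.025 z 0.0484
0.575 y -0.0142 0.0198 z 0.0281
0.59 y -0.0144 0.0195 z 0.0224
0.605 y -0.0144 0.0191 z 0.0188
xmax 0.6095584843942226
front 0.6003260848396321
cups [0.06440005 0.0889623 ]
```

View pics/s8.png

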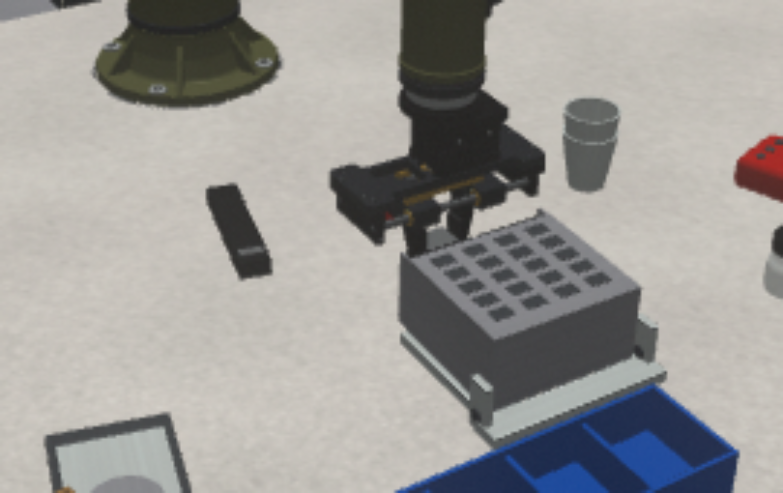

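View pics/w7.png

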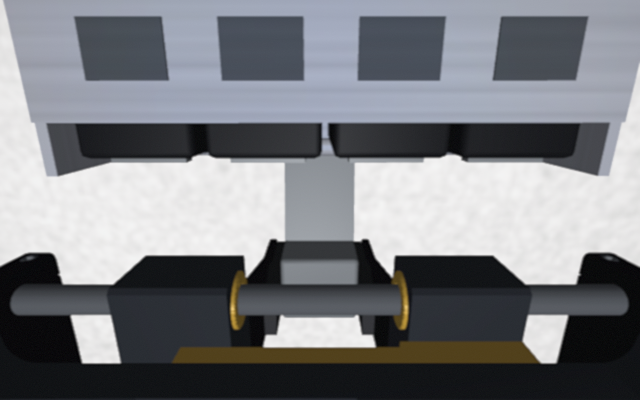

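The wedge sits at the middle of the cage front (columns 285–355), with the gripper clear of the cage. The nested cups stand untouched, and the lift is 4.0 mm (scene) and 4.3 mm (top). Holding for a second to check it's steady, then handing in.

```bash
python3 -m jog '[[[0.2,0,0,0,0],[0.2,0,0,0,0],[0.2,0,0,0,0],[0.2,0,0,0,0],[0.2,0,0,0,0],[0.2,0,0,0,0],[0.2,0,0,0,0],[0.2,0,0,0,0]]]';python3 tilt.py; python3 -c "
from bench import job
print(job.close_job())"
```

```text
time: 26.4
position: [0.5562, 0.0016, 0.0169]
tool_rot: [3.14, -0.023, -0.013]
ft_force: [-12.7, 0.2, 12.3]
grip_width: 0.387
tool [0.5562 0.0016 0.0169] f [-12.7   0.2  12.3]
scene base (np.float64(0.0005353766929251226), 1301) now (np.float64(0.026433739342104107), 1359) lift mm 3.7811609467801315
top base (np.float64(0.0003990707321151592), 1237) now (np.float64(0.029126793855400054), 764) lift mm 4.1942475759995945
the job is handed in; nothing more can be done
None
```

I nested the lane cup in the side cup and let it go. I then laid the wedge flat and pushed it under the middle of the cage's front edge, and handed the job in at about 26.7 s with the wedge still gripped.

- **Lift:** after a one-second hold the edge was up 3.8 mm (scene camera) or 4.2 mm (top camera). The top camera already read 0.4–0.8 mm high before any lift, so I trust the scene figure. The wedge position and wrist force (about 18 N) stayed steady.
- **Cups, one check that disagreed:** the nested cup stands level and concentric, but its rim is about 24 mm above the other's instead of about 21 mm. Pressing down with about 22 N did not move it further, so I left it there.
- **Other objects:** the gripper was clear of the cage in the last wrist view. I touched nothing else on the bench, but did not re-measure the bystanders at the end.

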